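Fit the dry-block heaters for today's samples

TASK

Take the two piles of heating blocks apart. Seat in each of the two heaters the block whose bores fit the sample vessel standing on that heater's front deck, and put the two blocks that are not wanted away, one in each grey storage tray. Every block must lie flat at the bottom of its seat; leave the two sample vessels standing where they are.

Things in the scene. Friction and masses are not known exactly. Their poses are not given: they have to be found in the camera images.
- vial_block_center (a point): Loose solid aluminium heating block, 90 (x) x 54 (y) x 50 mm (z), about 0.45 kg, top with one row of three 26 mm bores (fits the vial). Point: its centre, half-way up. Grip it across the 54 mm, high on its sides. Starts as the upper block of a pile, laid crosswise on a lower block, x roughly along world y.
- tube_block_center (a point): Loose solid aluminium heating block, 90 (x) x 54 (y) x 50 mm (z), about 0.45 kg, top with two rows of four 18 mm bores (for blood tubes; fits neither sample). Point: its centre, half-way up. Grip it across the 54 mm, high on its sides. Starts as the upper block of a pile, laid crosswise on a lower block, x roughly along world y.
- pot_block_center (a point): Loose solid aluminium heating block, 90 (x) x 54 (y) x 50 mm (z), about 0.45 kg, top with two large 41 mm bores (fits the pot). Point: its centre, half-way up. Grip it across the 54 mm, high on its sides. Starts as the lower block of a pile, on the worktop, x roughly along world x, 18 mm of each end showing under the block laid crosswise on it.
- micro_block_center (a point): Loose solid aluminium heating block, 90 (x) x 54 (y) x 50 mm (z), about 0.45 kg, top with three rows of six 11 mm bores (for micro tubes; fits neither sample). Point: its centre, half-way up. Grip it across the 54 mm, high on its sides. Starts as the lower block of a pile, on the worktop, x roughly along world x, 18 mm of each end showing under the block laid crosswise on it.
- heater_1_seat (a point): One of two identical white dry-block heaters, fixed, 160 deep x 80 wide x 60 mm high, display to the robot. Point: centre of the floor of the open seat in its top (100 (x) x 64 (y) x 15 mm deep, dark floor, 45 mm over the worktop, for one block). x points away from the front; one sample vessel stands on the front deck, 78 mm from the point on the -x side.
- heater_2_seat (a point): One of two identical white dry-block heaters, fixed, 160 deep x 80 wide x 60 mm high, display to the robot. Point: centre of the floor of the open seat in its top (100 (x) x 64 (y) x 15 mm deep, dark floor, 45 mm over the worktop, for one block). x points away from the front; one sample vessel stands on the front deck, 78 mm from the point on the -x side.
- tray_1_seat (a point): One of two identical low grey storage trays, fixed, 110 x 74 x 21 mm, each for one block. Point: centre of the floor of its open seat (100 (x) x 64 (y) x 15 mm deep, 6 mm over the worktop); x runs along its length, z up.
- tray_2_seat (a point): One of two identical low grey storage trays, fixed, 110 x 74 x 21 mm, each for one block. Point: centre of the floor of its open seat (100 (x) x 64 (y) x 15 mm deep, 6 mm over the worktop); x runs along its length, z up.
- vial_center (a point): Sample vessel: small capped control vial, 24 mm across, 45 mm high, standing loose on the front deck of one of the heaters (either). The point is its centre, half-way up. Not to be moved.
- pot_center (a point): Sample vessel: white lidded sample pot, 38 mm across the body, 45 mm across the lid, 48 mm high, standing loose on the front deck of the other heater. The point is its centre, half-way up. Not to be moved.

How it is judged:
At the end, for the whole second after the job is handed in: Each heater's seat holds the block that fits the vessel standing on that heater, each tray one of the other two blocks; every block within 9 mm of its seat's centre, underside within 4 mm of the floor, level, at rest; both vessels upright on their heaters (((horizontal distance between vial_center and heater_1_seat below 0.105 m and horizontal distance between pot_center and heater_2_seat below 0.105 m and (horizontal distance between vial_block_center and heater_1_seat below 0.009 m and z of vial_block_center in the frame of heater_1_seat between 0.022 and 0.029 m and angle between vial_block_center's own z axis and vertical below 0.06 rad) and (horizontal distance between pot_block_center and heater_2_seat below 0.009 m and z of pot_block_center in the frame of heater_2_seat between 0.022 and 0.029 m and angle between pot_block_center's own z axis and vertical below 0.06 rad)) or (horizontal distance between vial_center and heater_2_seat below 0.105 m and horizontal distance between pot_center and heater_1_seat below 0.105 m and (horizontal distance between vial_block_center and heater_2_seat below 0.009 m and z of vial_block_center in the frame of heater_2_seat between 0.022 and 0.029 m and angle between vial_block_center's own z axis and vertical below 0.06 rad) and (horizontal distance between pot_block_center and heater_1_seat below 0.009 m and z of pot_block_center in the frame of heater_1_seat between 0.022 and 0.029 m and angle between pot_block_center's own z axis and vertical below 0.06 rad))) and (((horizontal distance between tube_block_center and tray_1_seat below 0.009 m and z of tube_block_center in the frame of tray_1_seat between 0.022 and 0.029 m and angle between tube_block_center's own z axis and vertical below 0.06 rad) and (horizontal distance between micro_block_center and tray_2_seat below 0.009 m and z of micro_block_center in the frame of tray_2_seat between 0.022 and 0.029 m and angle between micro_block_center's own z axis and vertical below 0.06 rad)) or ((horizontal distance between tube_block_center and tray_2_seat below 0.009 m and z of tube_block_center in the frame of tray_2_seat between 0.022 and 0.029 m and angle between tube_block_center's own z axis and vertical below 0.06 rad) and (horizontal distance between micro_block_center and tray_1_seat below 0.009 m and z of micro_block_center in the frame of tray_1_seat between 0.022 and 0.029 m and angle between micro_block_center's own z axis and vertical below 0.06 rad))) and linear speed of each of pot_block, micro_block, vial_block, tube_block below 0.02 m/s and angle between each of vial_center, pot_center's own z axis and vertical below 0.15 rad); the robot touches nothing.
It fails at once if a sample vessel is pushed more than 25 mm or knocked over (distance of any of vial_center, pot_center from where it was at the start of the episode above 0.025 m or angle between any of vial_center, pot_center's own z axis and vertical above 0.5 rad).
It also fails if it takes over 115 s, if anything falls off the work surface, if the arm or the gripper's body presses on something with over 40 N, if the wrist force passes 120 N, or if a joint passes its speed limit or range.

ROBOT

A 6-joint arm with a two-finger parallel gripper is mounted at the origin on a cart in front of the work surface, level with it; the furniture and walls round the work are solid. World frame = base frame: x ahead of the robot, y to its left, z up, the work surface at z = 0. Lengths are in m, angles in rad, forces in N, time in s.
With the tool pointing down it reaches from about 0.25 to 0.725 m from the base axis. Payload 4 kg.
Tool frame: the origin (TCP) lies on the centre line of the jaws, within the pads' length; the fingertips stand 14 mm ahead of it and the grasp point (between the pads) lies 5 mm behind it; z points along the fingers, x is the direction in which the jaws open and shut, and the axes are right-handed (so a half turn about z gives the same grasp; the last joint's range is limited). The gripper opens to 85 mm and grips with 20 to 120 N. Pads are 22 mm wide; open, the fingers measure 114 mm over their backs; the gripper's body (76 mm by 85 mm) begins 54 mm behind the grasp point. The pads swing forward as they close: fully open they stand 13 mm farther back than shut.
Start: joints at [1.153, 0.241, 0.005, 1.335, 0, 1.571], TCP at [0.203, 0.457, 0.245] pointing down, gripper open.
Joint ranges: [-2.72, 2.72], [-1.05, 1.87], [-1.09, 1.28], [-1.99, 2.15], [-1.42, 1.44], [-3.14, 3.14]. Speed limits (rad/s): [2.79, 2.79, 3.14, 3.14, 3.14, 3.14].

INTERFACE

Orientations are given as a unit quaternion [x, y, z, w].
In Python, from workcell import get_obs, optics, ticket gives the robot as it stands.
- The arm moves only by the shell command python3 -m inch 'ROWS'. ROWS is JSON, a list that holds one entry, the list of rows, each a list of 5 numbers: the finger opening in cm, from 0 to 8.54, then the shift along the tool's x, y, z in cm, then the turn about the tool's z in degrees. In form: [[[fingers, dx, dy, dz, roll], ...]]. A call has exactly 5 rows; each row is the pose to reach, as a shift and turn from the pose measured when the call began, along the tool's axes at that moment; what a row does not reach only later rows make up. A row lasts 1/8 s, in which the tool goes at most 62.5 mm and 10.7 degrees, less where a joint would pass 70% of its speed; a pose out of reach is approached as far as the arm can. A call with a gripper value outside its range is refused whole. The fingers move at their own pace and stop on an object; the grip force is fixed at half the most. Time passes only in rows, so rows that repeat a pose let the fingers close, or fill a call up. It gives the time, the measured TCP pose, the force and the opening at its end, in the units of the state.
- get_obs(): the state, without advancing time (a new reading comes with each control period).
- optics.camera(name): name is "side" or "top"; returns (picture, depth): 480x640x3 uint8, red, green, blue; 480x640 float32, m along the optical axis (not along the pixel's ray), 0 where there is no reading.
- optics.camera_info(name): a dict with "vfov" (degrees; the focal length in pixels is half the picture's height over the tangent of half this angle, whatever the lens; pixels are square), "cx", "cy" (the principal point, pixels), "k1" (the pictures are not rectified: a ray, as slopes to the right and down, at radius r is drawn at 1 + k1 r^2 times it, then the intrinsics apply), "R" (3x3) and "t" (3): a world point X has camera coordinates R X + t. Camera axes: x right, y down, z forward; pixel columns grow to the right and rows downward; lengths in m; the calibration is good to about 2 mm. A picture is of the moment at which its call begins. camera_info takes no time and is no camera call.
- ticket.job_done(): hands the job in, once; it reports no verdict.
The state is a dict: "clock": time; "joint_pos": joint angles; "joint_vel": joint speeds; "tau": joint torques, N m; "eef_pos": TCP position; "tool_rot": TCP orientation; "ft_force": force on the tool from outside, world axes, zero at the start; "ft_torque": the same for the moment, N m; "grip_width": finger opening in m.
Only numpy, scipy, OpenCV 4.12 (cv2) and the standard library are available. Lean on these libraries where they do the work, as an engineer would, in place of code of your own. Each camera call takes 0.05 s, during which the arm holds its last target.

## Working session

There is one attempt and no reset: what is moved stays moved. The work goes in short steps, Python scripts to look and compute and a shell command to move; the robot and the scene stay as the last step left them, time stands still between calls to the robot, and variables do not carry over. Pictures are saved under pics/ and viewed, and the job is handed in when it is done.

```bash
ls; mkdir -p pics
python3 - <<'E'
from workcell import get_obs, optics
import cv2,numpy as np
o=get_obs(); print(o)
for n in("side","top"):
    p,d=optics.camera(n); cv2.imwrite(f"pics/{n}0.png",p[:,:,::-1]); np.save(f"pics/{n}0.npy",d)
    print(n,optics.camera_info(n))
E
```

```text
pics
{'clock': 0.0, 'joint_pos': array([1.15301612e+00, 2.41394343e-01, 3.74078386e-03, 1.33519322e+00,
       4.88805438e-05, 1.57080414e+00]), 'joint_vel': array([-0.00031936, -0.00203128,  0.00163564,  0.00076342, -0.00166651,
        0.00036295]), 'tau': array([-1.23073340e-03, -3.72309709e+01,  2.52411443e+01,  1.68768014e-02,
       -2.06134109e-05,  4.47144529e-06]), 'eef_pos': array([0.20261288, 0.45645994, 0.24442855]), 'tool_rot': array([ 8.38372916e-01,  5.45096141e-01, -8.72839536e-04,  5.38363354e-04]), 'ft_force': array([-0.63821454, -0.77156597, -0.13052877]), 'ft_torque': array([-0.03542903,  0.01790554,  0.00296535]), 'grip_width': 0.08564004875813218}
side {'vfov': 52.3106320197075, 'cx': 318.57539296944526, 'cy': 243.87711031439778, 'k1': 0.04138528310141042, 'R': array([[-0.99261627, -0.11967452, -0.01977251],
       [-0.05758116,  0.60837573, -0.79155757],
       [ 0.10675838, -0.78457439, -0.61077465]]), 't': array([0.54094213, 0.01473874, 1.06619564])}
top {'vfov': 43.07971596768809, 'cx': 319.97663590855507, 'cy': 242.1136205423351, 'k1': -0.06528880202227279, 'R': array([[-0.00138081, -0.99976837, -0.02147786],
       [-0.99231258,  0.00402775, -0.12369122],
       [ 0.12374907,  0.02114196, -0.99208829]]), 't': array([0.14857883, 0.53303358, 1.28877862])}
```

View pics/top0.png

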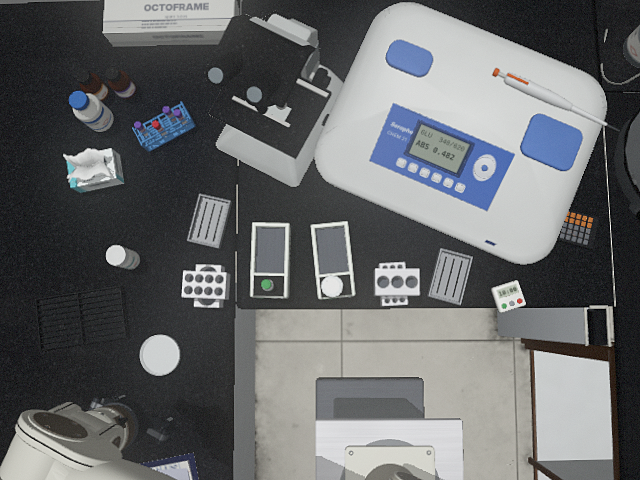

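View pics/side0.png

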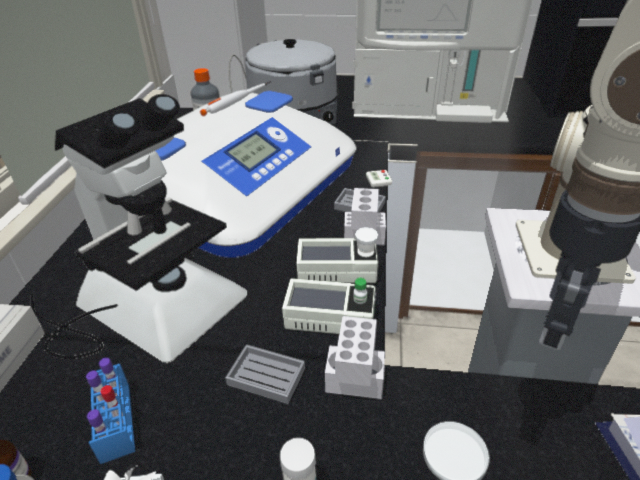

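```bash
cat > h.py <<'E'
from workcell import get_obs, optics
import cv2,numpy as np
def K(n):
    i=optics.camera_info(n); f=240/np.tan(np.radians(i['vfov']/2))
    return i,np.array([[f,0,i['cx']],[0,f,i['cy']],[0,0,1.]]),np.array([i['k1'],0,0,0.])
def cloud(n,d):
    i,k,D=K(n); v,u=np.mgrid[0:480,0:640]
    s=cv2.undistortPoints(np.stack([u,v],-1).reshape(-1,1,2).astype(float),k,D).reshape(480,640,2)
    c=np.concatenate([s,np.ones((480,640,1))],-1)*d[...,None]
    return (c-i['t'])@i['R']
def proj(n,P):
    i,k,D=K(n); return cv2.projectPoints(np.array(P,float).reshape(-1,1,3),cv2.Rodrigues(i['R'])[0],np.array(i['t']),k,D)[0].reshape(-1,2)
def onz(n,uv,z):
    i,k,D=K(n); s=cv2.undistortPoints(np.array(uv,float).reshape(-1,1,2),k,D).reshape(-1,2)
    c=np.c_[s,np.ones(len(s))]@i['R']; o=-i['R'].T@i['t']
    return o+c*((z-o[2])/c[:,2])[:,None]
def tool(o=None):
    from scipy.spatial.transform import Rotation as Ro
    o=o or get_obs(); return np.array(o['eef_pos']),Ro.from_quat(o['tool_rot']).as_matrix()
def snap(n,tag):
    p,d=optics.camera(n); cv2.imwrite(f"pics/{n}{tag}.png",p[:,:,::-1]); np.save(f"pics/{n}{tag}.npy",d); return p,d
E
python3 - <<'E'
from h import *
im=cv2.imread('pics/top0.png')
a=cv2.resize(im[180:320,170:330],None,fx=5,fy=5,interpolation=cv2.INTER_CUBIC)[:600]
cv2.imwrite('pics/c1.png',a)
a=cv2.resize(im[210:320,300:490],None,fx=4.2,fy=4.2,interpolation=cv2.INTER_CUBIC)
cv2.imwrite('pics/c2.png',a)
im=cv2.imread('pics/side0.png')
a=cv2.resize(im[170:410,220:420],None,fx=2.5,fy=2.5,interpolation=cv2.INTER_CUBIC); cv2.imwrite('pics/c3.png',a)
d=np.load('pics/top0.npy'); X=cloud('top',d)
for n,u,v in [('deskL',150,250),('trayL',209,220),('tube',205,286),('h1floor',270,245),('h2floor',333,245),('vialb',397,270),('trayR',450,275),('vial',266,285),('pot',332,286),('lowtopL',205,270),('desk',225,250)]:
    print(n,X[v,u].round(4))
E
```

```text
deskL [ 0.5218  0.5325 -0.0034]
trayL [0.5872 0.396  0.012 ]
tube [0.4349 0.3829 0.1016]
h1floor [0.5265 0.2552 0.0431]
h2floor [0.5258 0.1188 0.0451]
vialb [ 0.4668 -0.0121  0.1023]
trayR [ 0.4628 -0.1392  0.0056]
vial [0.4366 0.2562 0.1059]
pot [0.4342 0.1212 0.1063]
lowtopL [0.4749 0.4022 0.0139]
desk [ 0.521   0.3612 -0.0019]
```

View pics/c1.png

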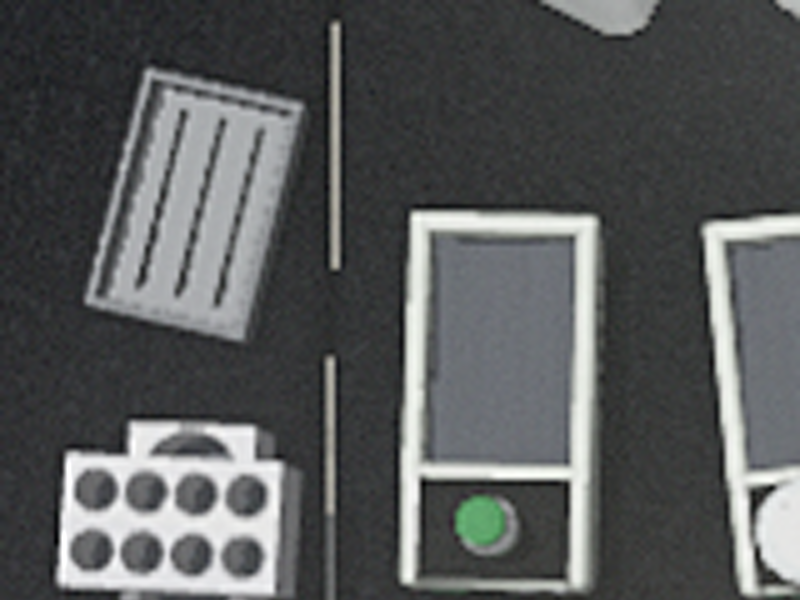

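View pics/c2.png

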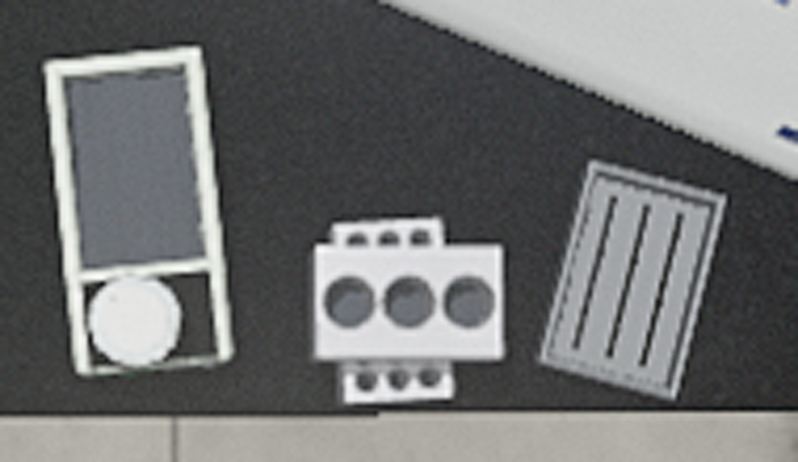

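View pics/c3.png

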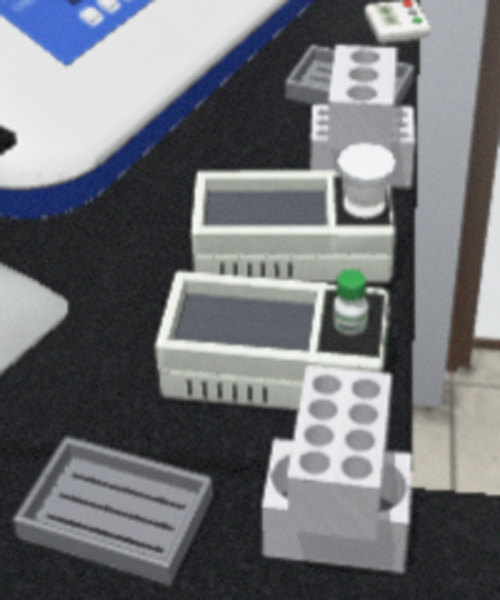

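```bash
cat > m.py <<'E'
from h import *
def rect(n,im,d,roi,zlo,zhi,thr,z,size):
    """mask by depth height + brightness, then contour pixels->plane z, minAreaRect"""
    X=cloud(n,d); u0,u1,v0,v1=roi
    g=im.max(2)
    m=np.zeros((480,640),np.uint8); m[v0:v1,u0:u1]=1
    m&=((X[...,2]>zlo)&(X[...,2]<zhi)&(g>thr)).astype(np.uint8)
    nl,l,st,_=cv2.connectedComponentsWithStats(m)
    k=1+np.argmax(st[1:,4]); m=(l==k).astype(np.uint8)
    c=max(cv2.findContours(m,cv2.RETR_EXTERNAL,cv2.CHAIN_APPROX_NONE)[0],key=len).reshape(-1,2)
    P=onz(n,c,z)[:,:2]
    r=cv2.minAreaRect((P*1000).astype(np.float32)); b=cv2.boxPoints(r)/1000
    e=[b[1]-b[0],b[2]-b[1]]; L=max(e,key=np.linalg.norm); a=np.degrees(np.arctan2(L[1],L[0]))%180
    return np.array(r[0]).round(1),np.round(sorted(r[1]),1),round(a if a<135 else a-180,1)
E
python3 - <<'E'
from m import *
for n in('top','side'):
    im=cv2.imread(f'pics/{n}0.png'); d=np.load(f'pics/{n}0.npy')
    T=dict(tube=((0.43,.385,.1),.085,.115,110,(90,54)),vialb=((.435,-.015,.1),.085,.115,110,(90,54)),
      heatL=((.5,.255,.06),.048,.068,170,(160,80)),heatR=((.5,.12,.06),.048,.068,170,(160,80)),
      trayL=((.575,.4,.02),.01,.03,60,(110,74)),trayR=((.465,-.14,.02),.01,.03,60,(110,74)))
    for k,(c,zl,zh,t,s) in T.items():
        w=.1; q=proj(n,[(c[0]+i*w,c[1]+j*.085,c[2]) for i in(-1,1) for j in(-1,1)])
        lo=q.min(0).astype(int).clip(0); hi=q.max(0).astype(int)
        z={'tu':.1,'vi':.1,'he':.06,'tr':.021}[k[:2]]
        print(n,k,rect(n,im,d,(lo[0],hi[0],lo[1],hi[1]),zl,zh,t,z,s))
E
```

```text
top tube (array([438.4, 386.1]), array([52.5, 91.4]), np.float32(87.3))
top vialb (array([442.4, -11.1]), array([53.3, 88.7]), np.float32(89.8))
top heatL (array([493.5, 254.6]), array([ 78.7, 158.3]), np.float32(-1.3))
top heatR (array([492.8, 120.7]), array([ 79.1, 158.3]), np.float32(5.6))
top trayL (array([584.1, 394. ]), array([ 76.6, 110.4]), np.float32(-13.1))
top trayR (array([ 459.3, -135.6]), array([ 76.3, 109.1]), np.float32(-16.1))
side tube (array([439. , 391.8]), array([ 54.3, 102.8]), np.float32(87.2))
side vialb (array([443.4,  -2.1]), array([ 53.8, 112.2]), np.float32(89.7))
side heatL (array([494.4, 258.2]), array([ 88.8, 157.7]), np.float32(0.1))
side heatR (array([492.3, 127.1]), array([ 93.1, 158.2]), np.float32(5.4))
side trayL (array([583.6, 400.4]), array([ 79.6, 112.4]), np.float32(-13.4))
side trayR (array([ 498.6, -137.3]), array([43.4, 95.8]), np.float32(89.7))
```

Run:
```python
from m import *
n='top'; im=cv2.imread('pics/top0.png'); d=np.load('pics/top0.npy')
g=255-im
for k,c in dict(L=(.51,.254,.045),R=(.51,.122,.045)).items():
    q=proj(n,[(c[0]+i,c[1]+j,c[2]) for i in(-.045,.07) for j in(-.036,.036)])
    lo=q.min(0).astype(int);hi=q.max(0).astype(int)
    print(k,rect(n,255-im,d,(lo[0],hi[0],lo[1],hi[1]),.03,.058,105,.045,0))
R=tool()[1]; print(R.round(3))
X=cloud(n,d)
for nm,(u0,u1,v0,v1) in dict(tube=(190,222,274,298),vial=(380,414,272,290)).items(): print(nm,np.median(X[v0:v1,u0:u1,2]))
```

```text
L (array([517.4, 256.3]), array([ 63.8, 100.4]), np.float32(-1.4))
R (array([516.7, 122.5]), array([ 63.5, 100.1]), np.float32(5.6))
[[ 0.406  0.914 -0.001]
 [ 0.914 -0.406 -0.002]
 [-0.002 -0.    -1.   ]]
tube 0.09657928910972739
vial 0.09054134323943513
```

```bash
cat > g.py <<'E'
import sys
from h import *
def go(x,y,z,az):
    o=get_obs(); p,R=tool(o)
    d=R.T@(np.array([x,y,z])/1000-p)*100
    a=np.degrees(np.arctan2(R[1,0],R[0,0])); w=(az-a+90)%180-90
    print('cur',(p*1000).round(1),'az',a.round(1),'rel cm',d.round(2),'roll',round(-w,1),'q',o['joint_pos'].round(2)[[0,5]],'F',o['ft_force'].round(1),'w',round(o['grip_width']*1000,1),'t',o['clock'])
if __name__=='__main__': go(*map(float,sys.argv[1:]))
E
python3 g.py 438.4 386.1 190 -2.7
```

```text
cur [202.6 456.5 244.5] az 66.1 rel cm [ 3.14 24.4   5.45] roll 68.8 q [1.15 1.57] F [ 0.7 -0.   0.4] w 85.4 t 0.1
```

```bash
python3 -m inch '[[[8.5,3.14,24.4,5.45,68.8],[8.5,3.14,24.4,5.45,68.8],[8.5,3.14,24.4,5.45,68.8],[8.5,3.14,24.4,5.45,68.8],[8.5,3.14,24.4,5.45,68.8]]]'; python3 g.py 438.4 386.1 150 -2.7
```

```text
clock: 0.72
eef_pos: [0.4415, 0.3834, 0.1872]
tool_rot: [0.995, 0.101, -0.001, 0.002]
ft_force: [-1.2, 0.2, -0.9]
grip_width: 0.0853
cur [441.5 383.4 187.2] az 11.6 rel cm [-0.23 -0.34  3.72] roll 14.3 q [0.72 2.08] F [-1.2  0.2 -0.9] w 85.3 t 0.725
```

```bash
python3 -m inch '[[[8.5,-0.23,-0.34,3.7,14.3],[8.5,-0.23,-0.34,3.7,14.3],[8.5,-0.23,-0.34,3.7,14.3],[8.5,-0.23,-0.34,3.7,14.3],[8.5,-0.23,-0.34,3.7,14.3]]]'; python3 g.py 438.4 386.1 87 -2.7
python3 - <<'E'
from h import *
p,d=snap('top',1); p2,d=snap('side',1)
a=cv2.resize(p[180:320,150:310],None,fx=5,fy=5)[:600,:,::-1]; cv2.imwrite('pics/d1.png',a)
a=cv2.resize(p2[220:460,220:460],None,fx=2.4,fy=2.4)[:600,:,::-1]; cv2.imwrite('pics/d2.png',a)
E
```

```text
clock: 1.35
eef_pos: [0.4386, 0.3864, 0.1508]
tool_rot: [1.0, -0.023, -0.001, 0.002]
ft_force: [-0.3, 0.5, -0.4]
grip_width: 0.0851
cur [438.6 386.4 150.8] az -2.6 rel cm [-0.01  0.01  6.38] roll 0.1 q [0.72 2.34] F [-0.3  0.5 -0.4] w 85.1 t 1.35
```

View pics/d1.png

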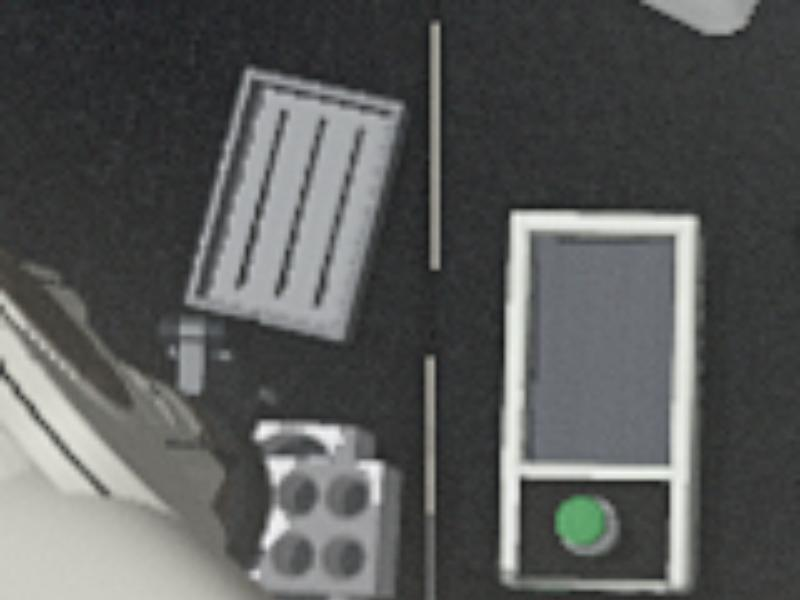

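View pics/d2.png

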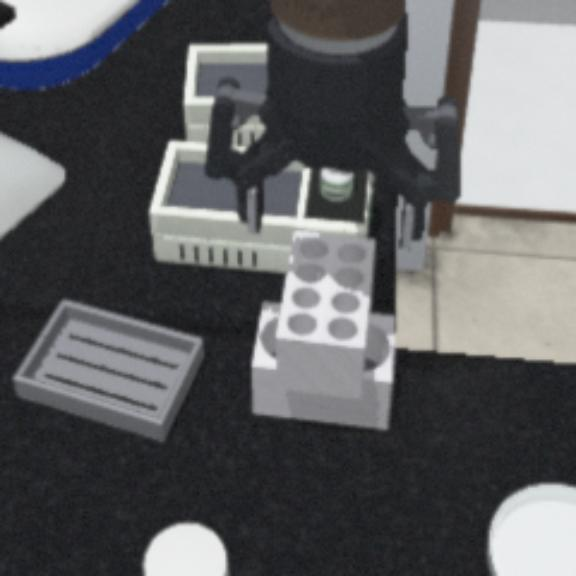

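```bash
python3 -m inch '[[[8.5,0,0,2,0.1],[8.5,0,0,4,0.1],[8.5,0,0,5.5,0.1],[8.5,0,0,6.4,0.1],[8.5,0,0,6.4,0.1]]]' && python3 -m inch '[[[5.0,0,0,0,0],[4.5,0,0,0,0],[4.5,0,0,0,0],[4.5,0,0,0,0],[4.5,0,0,0,0]]]'; python3 g.py 438.4 386.1 87 -2.7
```

```text
clock: 2.08
eef_pos: [0.4381, 0.3859, 0.0862]
tool_rot: [1.0, -0.024, -0.001, 0.002]
ft_force: [-0.3, -1.2, -0.3]
grip_width: 0.0852
clock: 2.7
eef_pos: [0.4389, 0.3864, 0.0872]
tool_rot: [1.0, -0.024, -0.0, 0.002]
ft_force: [-0.0, 0.6, 6.1]
grip_width: 0.0527
cur [438.9 386.4  87.2] az -2.7 rel cm [-0.05  0.03  0.02] roll -0.0 q [0.72 2.34] F [-0.   0.6  6.1] w 52.7 t 2.7
```

```bash
python3 -m inch '[[[4.5,0,0,-2,0],[4.5,0,0,-5,0],[4.5,0,0,-8,0],[4.5,0,0,-8,0],[4.5,0,0,-8,0]]]'; python3 g.py 584.1 394 165 76.9
```

```text
clock: 3.32
eef_pos: [0.4378, 0.3856, 0.1648]
tool_rot: [1.0, -0.024, -0.002, 0.003]
ft_force: [-0.1, -0.4, -5.9]
grip_width: 0.0536
cur [437.8 385.6 164.8] az -2.7 rel cm [14.57 -1.53 -0.08] roll -79.6 q [0.72 2.34] F [-0.1 -0.4 -5.9] w 53.6 t 3.325
```

```bash
python3 -m inch '[[[4.5,4,-0.5,0,-10],[4.5,8,-1,0,-20],[4.5,12,-1.3,0,-30],[4.5,14.57,-1.53,0,-40],[4.5,14.57,-1.53,0,-50]]]'; python3 g.py 584.1 394 120 76.9
```

```text
clock: 3.95
eef_pos: [0.585, 0.3926, 0.1596]
tool_rot: [0.915, 0.403, -0.006, 0.002]
ft_force: [-1.3, 0.5, -4.8]
grip_width: 0.0528
cur [585.  392.6 159.6] az 47.5 rel cm [ 0.09 -0.16  3.96] roll -29.4 q [0.59 1.33] F [-1.3  0.5 -4.8] w 52.8 t 3.95
```

```bash
python3 -m inch '[[[4.5,0.09,-0.16,0,-10],[4.5,0.09,-0.16,0,-20],[4.5,0.09,-0.16,2,-29.4],[4.5,0.09,-0.16,4,-29.4],[4.5,0.09,-0.16,4,-29.4]]]'; python3 g.py 584.1 394 48 76.9;  python3 - <<'E'
from h import *
p,d=snap('top',2); p2,d=snap('side',2)
a=cv2.resize(p[150:270,120:280],None,fx=5,fy=5)[:600,:,::-1]; cv2.imwrite('pics/d1.png',a)
a=cv2.resize(p2[220:460,180:420],None,fx=2.4,fy=2.4)[:600,:,::-1]; cv2.imwrite('pics/d2.png',a)
E
```

```text
clock: 4.58
eef_pos: [0.5813, 0.3921, 0.1139]
tool_rot: [0.783, 0.622, -0.011, 0.001]
ft_force: [0.1, -0.6, -5.3]
grip_width: 0.0528
cur [581.3 392.1 113.9] az 76.9 rel cm [0.37 0.32 6.58] roll -0.0 q [0.59 0.82] F [ 0.1 -0.6 -5.3] w 52.8 t 4.575
```

View pics/d2.png

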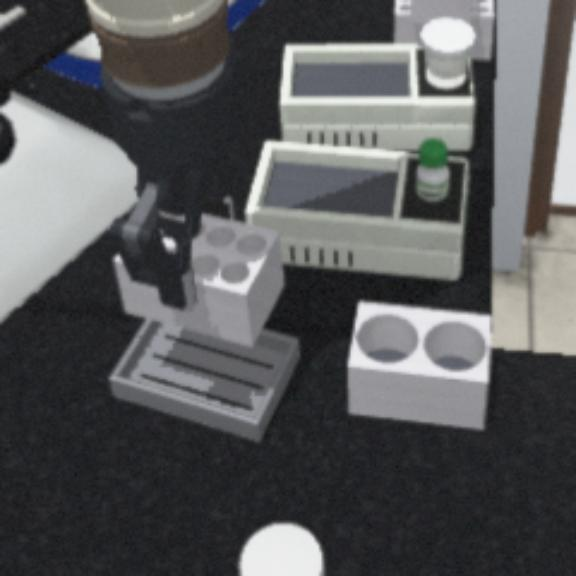

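View pics/d1.png

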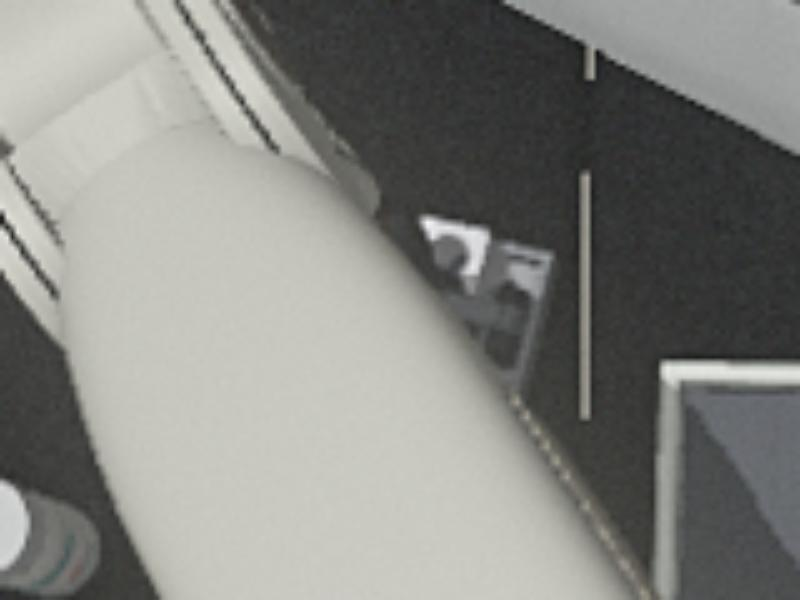

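```bash
sed -i "s/^    print('cur'/    print('toolz',R[:,2].round(4));print('cur'/" g.py; python3 g.py 584.1 394 50 76.9
```

```text
toolz [-0.0111 -0.0108 -0.9999]
cur [583.3 393.5 117.8] az 76.9 rel cm [0.16 0.12 6.78] roll -0.0 q [0.59 0.82] F [-0.4 -0.6 -4.1] w 53.1 t 4.675
```

```bash
python3 -m inch '[[[4.5,0.16,0.12,2,0],[4.5,0.16,0.12,4,0],[4.5,0.16,0.12,5.4,0],[4.5,0.16,0.12,6.2,0],[4.5,0.16,0.12,6.2,0]]]'; python3 g.py 584.1 394 43.5 76.9
```

```text
clock: 5.3
eef_pos: [0.584, 0.394, 0.0554]
tool_rot: [0.783, 0.622, -0.008, 0.001]
ft_force: [-0.2, -0.5, -4.3]
grip_width: 0.053
toolz [-0.0118 -0.0112 -0.9999]
cur [584.  394.   55.4] az 76.9 rel cm [0.02 0.02 1.19] roll -0.0 q [0.59 0.82] F [-0.2 -0.5 -4.3] w 53.0 t 5.3
```

```bash
python3 -m inch '[[[4.5,0.02,0.02,0.5,0],[4.5,0.02,0.02,0.8,0],[4.5,0.02,0.02,1.0,0],[4.5,0.02,0.02,1.1,0],[4.5,0.02,0.02,1.1,0]]]'; python3 g.py 584.1 394 43.5 76.9
```

```text
clock: 5.92
eef_pos: [0.5841, 0.394, 0.0444]
tool_rot: [0.783, 0.622, -0.008, 0.001]
ft_force: [-0.7, -0.8, -5.4]
grip_width: 0.0531
toolz [-0.0118 -0.0113 -0.9999]
cur [584.1 394.   44.4] az 76.9 rel cm [ 0.   -0.    0.09] roll -0.0 q [0.59 0.82] F [-0.7 -0.8 -5.4] w 53.1 t 5.925
```

```bash
python3 -m inch '[[[4.5,0,0,0.1,0],[7,0,0,0.1,0],[7,0,0,0.1,0],[7,0,0,0,0],[7.5,0,0,-2,0]]]';python3 -m inch '[[[8,0,0,-4,0],[8,0,0,-8,0],[8,0,0,-12,0],[8.5,0,0,-12,0],[8.5,0,0,-12,0]]]'; python3 g.py 442.4 -11 185 0
```

```text
clock: 6.55
eef_pos: [0.5832, 0.3935, 0.063]
tool_rot: [0.783, 0.622, -0.01, 0.001]
ft_force: [1.1, 0.9, 0.2]
grip_width: 0.0751
clock: 7.18
eef_pos: [0.5849, 0.395, 0.1828]
tool_rot: [0.783, 0.622, -0.01, 0.001]
ft_force: [-0.0, -1.0, -1.0]
grip_width: 0.0849
toolz [-0.0148 -0.0134 -0.9998]
cur [584.9 395.  182.8] az 76.9 rel cm [-42.77  -4.66   0.53] roll 76.9 q [0.6  0.82] F [-0. -1. -1.] w 84.9 t 7.175
```

```bash
python3 -m inch '[[[8.5,-6,-0.6,0,10],[8.5,-12,-1.2,0,20],[8.5,-18,-1.8,0,30],[8.5,-24,-2.5,0,40],[8.5,-30,-3.2,0,50]]]'; python3 g.py 442.4 -11 180 -0.2
```

```text
clock: 7.8
eef_pos: [0.4836, 0.1081, 0.1863]
tool_rot: [0.973, 0.23, -0.01, 0.005]
ft_force: [0.3, -0.5, 0.4]
grip_width: 0.0852
toolz [-0.0179 -0.0144 -0.9997]
cur [483.6 108.1 186.3] az 26.6 rel cm [-8.99  8.8   0.88] roll 26.8 q [0.23 1.33] F [ 0.3 -0.5  0.4] w 85.2 t 7.8
```

```bash
python3 -m inch '[[[8.5,-4,4,0,10],[8.5,-8,8,0,20],[8.5,-8.99,8.8,0,26.8],[8.5,-8.99,8.8,0,26.8],[8.5,-8.99,8.8,0,26.8]]]'; python3 g.py 442.4 -11 150 -0.2
python3 - <<'E'
from m import *
p,d=snap('top',3); p2,d2=snap('side',3)
im=p
def fit(n,im,d,c,zl,zh,t,wx=.08,wy=.08):
    q=proj(n,[(c[0]+i*wx,c[1]+j*wy,c[2]) for i in(-1,1) for j in(-1,1)])
    lo=q.min(0).astype(int).clip(0); hi=q.max(0).astype(int)
    return rect(n,im,d,(lo[0],hi[0],lo[1],hi[1]),zl,zh,t,c[2],0)
print('pot',fit('top',p,d,(.438,.386,.05),.035,.06,110))
print('pot side',fit('side',p2,d2,(.438,.386,.05),.04,.06,110))
print('tube',fit('top',p,d,(.584,.394,.056),.046,.066,110))
print('tube',fit('side',p2,d2,(.584,.394,.056),.046,.066,110))
X=cloud('top',d); a=X[200:240,180:240].reshape(-1,3); 
a=a[(a[:,2]>.045)&(a[:,2]<.07)]; print(len(a),np.percentile(a[:,2],[10,50,90]), np.linalg.lstsq(np.c_[a[:,:2]-a[:,:2].mean(0),np.ones(len(a))],a[:,2],rcond=None)[0])
cv2.imwrite('pics/d1.png',cv2.resize(p[180:320,170:330],None,fx=4,fy=4)[:,:,::-1])
E
```

```text
clock: 8.43
eef_pos: [0.4423, -0.0103, 0.1881]
tool_rot: [1.0, -0.001, -0.01, 0.007]
ft_force: [0.2, -0.8, 0.3]
grip_width: 0.0851
toolz [-0.0192 -0.0141 -0.9997]
cur [442.3 -10.3 188.1] az -0.1 rel cm [0.08 0.01 3.81] roll 0.1 q [-0.01  1.56] F [ 0.2 -0.8  0.3] w 85.1 t 8.425
pot (array([438.6, 388.8]), array([55.1, 88.6]), np.float32(-2.1))
pot side (array([439.1, 394. ]), array([62. , 89.6]), np.float32(-1.7))
tube (array([581.9, 393.5]), array([55.3, 90.9]), np.float32(-13.1))
tube (array([581.8, 398.1]), array([60.4, 93.2]), np.float32(-13.2))
699 [0.05059845 0.05588832 0.05964533] [0.00020631 0.00641358 0.05545996]
```

View pics/d1.png

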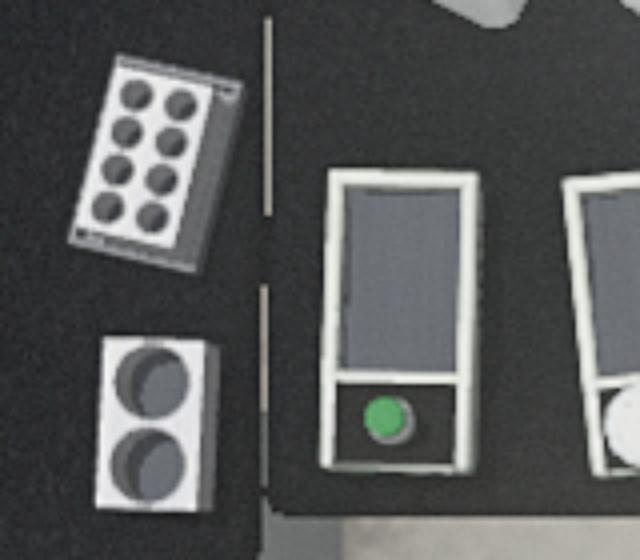

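View pics/side3.png

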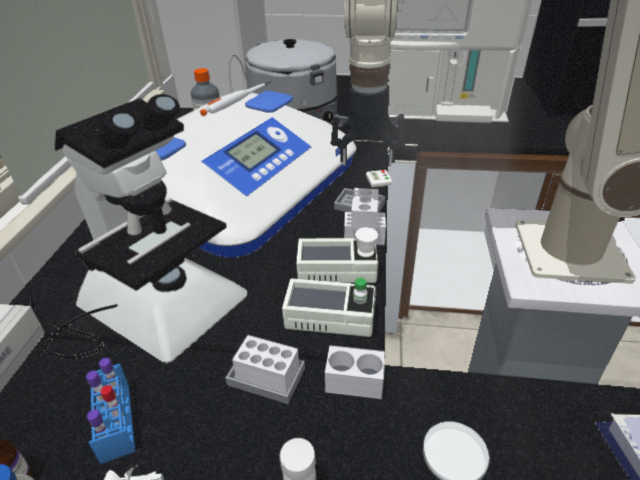

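```bash
python3 g.py 442.4 -11 89 -0.2; python3 -m inch '[[[8.5,0.08,0.01,2,0.1],[8.5,0.1,0.02,4.5,0.1],[8.5,0.13,0.05,7,0.1],[8.5,0.13,0.05,7,0.1],[8.5,0.13,0.05,7,0.1]]]';  python3 g.py 442.4 -11 88 -0.2
```

```text
toolz [-0.0187 -0.0142 -0.9997]
cur [442.7 -10.  188.3] az -0.1 rel cm [ 0.16 -0.04  9.93] roll 0.1 q [-0.01  1.56] F [ 0.2 -0.3 -0.2] w 84.9 t 8.525
clock: 9.15
eef_pos: [0.4433, -0.011, 0.1189]
tool_rot: [1.0, -0.001, -0.009, 0.007]
ft_force: [-0.5, 0.1, 0.5]
grip_width: 0.0849
toolz [-0.0179 -0.0142 -0.9997]
cur [443.3 -11.  118.9] az -0.1 rel cm [-0.04 -0.04  3.09] roll 0.1 q [-0.02  1.56] F [-0.5  0.1  0.5] w 84.9 t 9.15
```

```bash
python3 -m inch '[[[8.5,-0.04,-0.04,1.5,0.1],[8.5,-0.04,-0.04,3.1,0.1],[5,-0.04,-0.04,3.1,0.1],[4.5,-0.04,-0.04,3.1,0.1],[4.5,-0.04,-0.04,3.1,0.1]]]'; python3 -m inch '[[[4.5,0,0,0,0],[4.5,0,0,0,0],[4.5,0,0,-3,0],[4.5,0,0,-6,0],[4.5,0,0,-8.5,0]]]'; python3 g.py 517.2 255.5 180 88.6
```

```text
clock: 9.78
eef_pos: [0.4437, -0.011, 0.0894]
tool_rot: [1.0, -0.002, -0.007, 0.007]
ft_force: [-0.5, 0.7, 5.8]
grip_width: 0.053
clock: 10.4
eef_pos: [0.4445, -0.0097, 0.1748]
tool_rot: [1.0, -0.002, -0.008, 0.007]
ft_force: [0.7, -0.1, -4.5]
grip_width: 0.0529
toolz [-0.0159 -0.0142 -0.9998]
cur [444.5  -9.7 174.8] az -0.2 rel cm [  7.16 -26.54  -1.01] roll -88.8 q [-0.01  1.56] F [ 0.7 -0.1 -4.5] w 52.9 t 10.4
```

```bash
python3 -m inch '[[[4.5,1.4,-5,-1,-10],[4.5,2.8,-10,-1,-20],[4.5,4.2,-15,-1,-30],[4.5,5.6,-20,-1,-40],[4.5,7,-25,-1,-50]]]'; python3 g.py 517.2 255.5 170 88.6
```

```text
clock: 11.02
eef_pos: [0.5153, 0.2415, 0.1791]
tool_rot: [0.906, 0.424, -0.011, 0.003]
ft_force: [1.3, -0.1, -3.4]
grip_width: 0.0527
toolz [-0.0176 -0.0153 -0.9997]
cur [515.3 241.5 179.1] az 50.1 rel cm [ 1.22 -0.75  0.89] roll -38.5 q [0.44 1.14] F [ 1.3 -0.1 -3.4] w 52.7 t 11.025
```

```bash
python3 -m inch '[[[4.5,1.22,-0.75,0.5,-10],[4.5,1.22,-0.75,0.9,-20],[4.5,1.22,-0.75,0.9,-30],[4.5,1.22,-0.75,0.9,-38.5],[4.5,1.22,-0.75,0.9,-38.5]]]'; python3 g.py 517.2 255.5 110 88.6
```

```text
clock: 11.65
eef_pos: [0.5166, 0.2552, 0.1687]
tool_rot: [0.716, 0.698, -0.013, -0.001]
ft_force: [-0.5, 0.1, -3.8]
grip_width: 0.0529
toolz [-0.0197 -0.0164 -0.9997]
cur [516.6 255.2 168.7] az 88.5 rel cm [0.13 0.17 5.87] roll -0.1 q [0.46 0.49] F [-0.5  0.1 -3.8] w 52.9 t 11.65
```

```bash
python3 -m inch '[[[4.5,0.1,0.15,2,0],[4.5,0.13,0.17,4,0],[4.5,0.13,0.17,5.8,0],[4.5,0.13,0.17,5.8,0],[4.5,0.13,0.17,5.8,0]]]'; python3 g.py 517.2 255.5 88 88.6
python3 - <<'E'
from h import *
p2,d=snap('side',4)
a=cv2.resize(p2[200:380,240:440],None,fx=3.3,fy=3.3)[:600,:,::-1]; cv2.imwrite('pics/d2.png',a)
E
```

```text
clock: 12.28
eef_pos: [0.5175, 0.2556, 0.1112]
tool_rot: [0.716, 0.698, -0.012, -0.001]
ft_force: [-0.4, -0.8, -2.8]
grip_width: 0.0534
toolz [-0.0191 -0.0161 -0.9997]
cur [517.5 255.6 111.2] az 88.5 rel cm [0.03 0.01 2.32] roll -0.1 q [0.46 0.49] F [-0.4 -0.8 -2.8] w 53.4 t 12.275
```

View pics/d2.png

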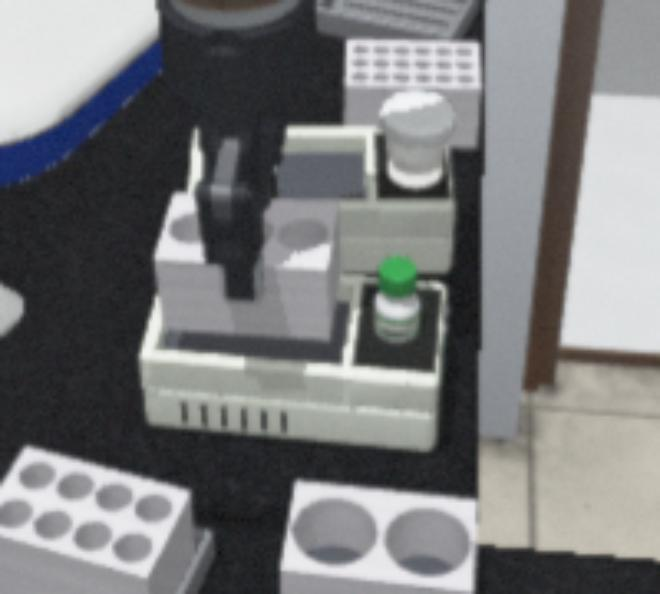

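```bash
python3 -m inch '[[[4.5,0.03,0.01,0.8,0],[4.5,0.03,0.01,1.6,0],[4.5,0.03,0.01,2.2,0],[4.5,0.03,0.01,2.4,0],[4.5,0.03,0.01,2.4,0]]]'; python3 g.py 517.2 255.5 86 88.6
```

```text
clock: 12.95
eef_pos: [0.5173, 0.2556, 0.0873]
tool_rot: [0.716, 0.698, -0.012, -0.001]
ft_force: [-0.1, -0.5, -4.0]
grip_width: 0.0529
toolz [-0.0187 -0.0159 -0.9997]
cur [517.3 255.6  87.3] az 88.5 rel cm [-0.01 -0.01  0.13] roll -0.1 q [0.46 0.49] F [-0.1 -0.5 -4. ] w 52.9 t 12.95
```

```bash
python3 -m inch '[[[4.5,0,0,0.2,0],[4.5,0,0,0.2,0],[7,0,0,0.2,0],[7,0,0,0.2,0],[7,0,0,0.2,0]]]';python3 g.py 517.2 255.5 180 88.6;python3 -m inch '[[[7.5,0,0,-2,0],[8,0,0,-5,0],[8.5,0,0,-10,0],[8.5,0,0,-10,0],[8.5,0,0,-10,0]]]'; python3 g.py 438.6 388 180 87.9
```

```text
clock: 13.58
eef_pos: [0.5176, 0.2557, 0.0857]
tool_rot: [0.716, 0.698, -0.012, -0.001]
ft_force: [-0.7, 0.0, 0.1]
grip_width: 0.0697
toolz [-0.0179 -0.0155 -0.9997]
cur [517.6 255.7  85.7] az 88.5 rel cm [-0.18 -0.2  -9.42] roll -0.1 q [0.46 0.49] F [-0.7  0.   0.1] w 69.7 t 13.575
clock: 14.2
eef_pos: [0.5193, 0.2572, 0.1857]
tool_rot: [0.716, 0.698, -0.012, -0.001]
ft_force: [-1.7, 0.1, -0.7]
grip_width: 0.0852
toolz [-0.0177 -0.0154 -0.9997]
cur [519.3 257.2 185.7] az 88.5 rel cm [12.87 -8.4   0.51] roll 0.6 q [0.46 0.49] F [-1.7  0.1 -0.7] w 85.2 t 14.2
```

```bash
python3 -m inch '[[[8.5,4.3,-2.8,0,0.6],[8.5,8.6,-5.6,0,0.6],[8.5,12.87,-8.4,0.5,0.6],[8.5,12.87,-8.4,2,0.6],[8.5,12.87,-8.4,2,0.6]]]'; python3 g.py 438.6 388.3 120 88
python3 - <<'E'
from h import *
p,d=snap('top',5);p2,d=snap('side',5)
cv2.imwrite('pics/d1.png',cv2.resize(p[180:320,170:330],None,fx=4,fy=4)[:,:,::-1])
cv2.imwrite('pics/d2.png',cv2.resize(p2[200:410,200:440],None,fx=2.8,fy=2.8)[:,:,::-1])
E
```

```text
clock: 14.82
eef_pos: [0.4368, 0.3864, 0.1621]
tool_rot: [0.72, 0.694, -0.015, -0.0]
ft_force: [-0.2, -0.2, -0.4]
grip_width: 0.0849
toolz [-0.022  -0.02   -0.9996]
cur [436.8 386.4 162.1] az 87.9 rel cm [0.29 0.26 4.2 ] roll -0.1 q [0.72 0.76] F [-0.2 -0.2 -0.4] w 84.9 t 14.825
```

View pics/d2.png

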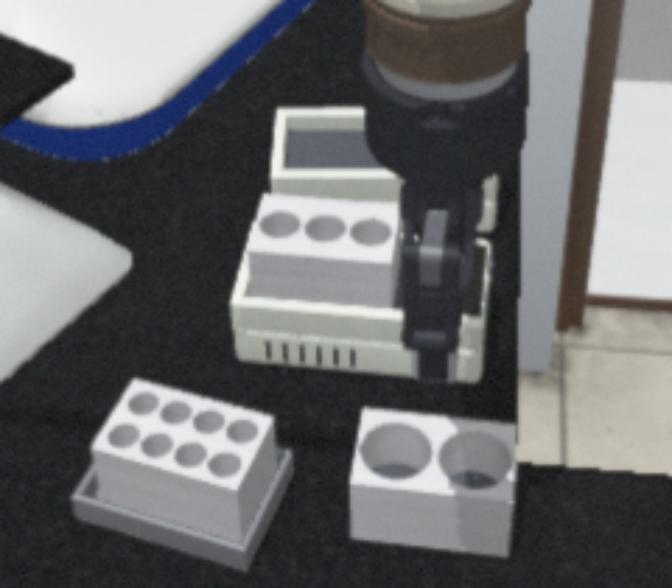

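View pics/d1.png

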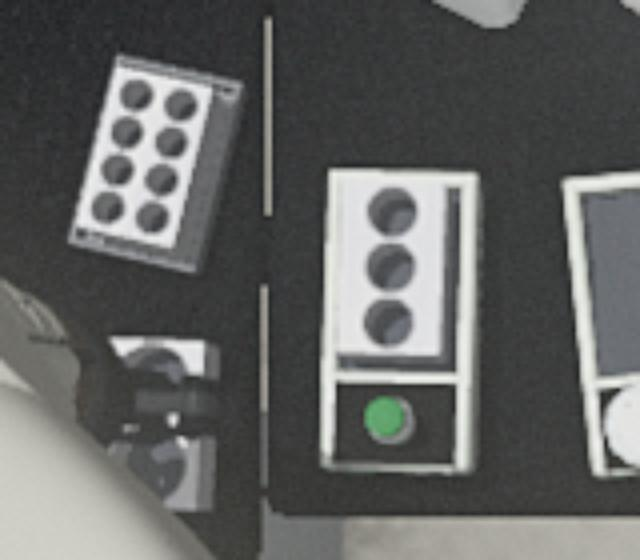

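```bash
python3 -m inch '[[[8.5,0.2,0.2,3,0],[8.5,0.29,0.26,6,0],[8.5,0.29,0.26,9,0],[8.5,0.29,0.26,11,0],[8.5,0.29,0.26,11,0]]]'; python3 g.py 438.6 388.3 38 88
```

```text
clock: 15.55
eef_pos: [0.439, 0.3852, 0.0526]
tool_rot: [0.721, 0.692, -0.015, -0.001]
ft_force: [-0.4, -0.7, 0.4]
grip_width: 0.0847
toolz [-0.0221 -0.0198 -0.9996]
cur [439.  385.2  52.6] az 87.7 rel cm [ 0.34 -0.02  1.45] roll -0.3 q [0.72 0.76] F [-0.4 -0.7  0.4] w 84.7 t 15.55
```

```bash
python3 -m inch '[[[8.5,0.34,-0.02,0.8,-0.3],[8.5,0.34,-0.02,1.4,-0.3],[8.5,0.34,-0.02,1.4,-0.3],[5,0.34,-0.02,1.4,-0.3],[4.5,0.34,-0.02,1.4,-0.3]]]'; python3 -m inch '[[[4.5,0,0,0,0],[4.5,0,0,0,0],[4.5,0,0,0,0],[4.5,0,0,0,0],[4.5,0,0,0,0]]]';  python3 g.py 438.6 388.3 180 88
```

```text
clock: 16.18
eef_pos: [0.4389, 0.389, 0.0396]
tool_rot: [0.719, 0.694, -0.014, -0.001]
ft_force: [-0.8, 0.5, -1.6]
grip_width: 0.053
clock: 16.8
eef_pos: [0.4389, 0.389, 0.0395]
tool_rot: [0.719, 0.694, -0.014, -0.001]
ft_force: [0.3, -0.3, -0.8]
grip_width: 0.0526
toolz [-0.0212 -0.0182 -0.9996]
cur [438.9 389.   39.5] az 88.0 rel cm [ -0.34  -0.32 -14.04] roll -0.0 q [0.72 0.76] F [ 0.3 -0.3 -0.8] w 52.6 t 16.8
```

```bash
python3 -m inch '[[[4.5,0,0,-3,0],[4.5,0,0,-7,0],[4.5,0,0,-11,0],[4.5,0,0,-15,0],[4.5,0,0,-15,0]]]';  python3 g.py 516.7 122.7 185 95.6
```

```text
clock: 17.42
eef_pos: [0.4435, 0.3931, 0.1922]
tool_rot: [0.719, 0.694, -0.011, -0.001]
ft_force: [-0.3, 0.3, -5.3]
grip_width: 0.0529
toolz [-0.0163 -0.0138 -0.9998]
cur [443.5 393.1 192.2] az 88.0 rel cm [-26.76   8.28   0.98] roll -7.6 q [0.72 0.76] F [-0.3  0.3 -5.3] w 52.9 t 17.425
```

```bash
python3 -m inch '[[[4.5,-5.5,1.7,0,-2],[4.5,-11,3.4,0,-4],[4.5,-16.5,5,0,-6],[4.5,-22,6.7,0,-7.6],[4.5,-25,7.7,0.3,-7.6]]]';  python3 g.py 516.7 122.7 165 95.6
```

```text
clock: 18.05
eef_pos: [0.5104, 0.1374, 0.1888]
tool_rot: [0.673, 0.74, -0.013, -0.002]
ft_force: [0.5, 0.2, -5.6]
grip_width: 0.0532
toolz [-0.0208 -0.0154 -0.9997]
cur [510.4 137.4 188.8] az 95.4 rel cm [-1.49  0.54  2.39] roll -0.2 q [0.27 0.17] F [ 0.5  0.2 -5.6] w 53.2 t 18.05
```

```bash
python3 -m inch '[[[4.5,-1.49,0.54,1,-0.2],[4.5,-1.49,0.54,2.5,-0.2],[4.5,-1.49,0.54,4.5,-0.2],[4.5,-1.49,0.54,6.5,-0.2],[4.5,-1.49,0.54,6.5,-0.2]]]';  python3 g.py 516.7 122.7 108 95.6
```

```text
clock: 18.68
eef_pos: [0.5129, 0.1228, 0.1204]
tool_rot: [0.671, 0.742, -0.016, -0.005]
ft_force: [-0.9, -0.1, -5.4]
grip_width: 0.0529
toolz [-0.0281 -0.0166 -0.9995]
cur [512.9 122.8 120.4] az 95.8 rel cm [-0.04  0.42  1.23] roll 0.2 q [0.24 0.14] F [-0.9 -0.1 -5.4] w 52.9 t 18.675
```

```bash
python3 -m inch '[[[4.5,-0.04,0.3,0,0],[4.5,-0.04,0.42,0.5,0.2],[4.5,-0.04,0.42,1,0.2],[4.5,-0.04,0.42,1,0.2],[4.5,-0.04,0.42,1,0.2]]]';  python3 g.py 516.7 122.7 88 95.6
python3 - <<'E'
from h import *
p2,d=snap('side',6)
a=cv2.resize(p2[180:360,240:440],None,fx=3.3,fy=3.3)[:600,:,::-1]; cv2.imwrite('pics/d2.png',a)
E
```

```text
clock: 19.3
eef_pos: [0.5169, 0.1226, 0.1105]
tool_rot: [0.672, 0.74, -0.015, -0.005]
ft_force: [0.3, 0.1, -5.4]
grip_width: 0.0528
toolz [-0.0278 -0.0164 -0.9995]
cur [516.9 122.6 110.5] az 95.6 rel cm [0.04 0.05 2.25] roll -0.0 q [0.24 0.14] F [ 0.3  0.1 -5.4] w 52.8 t 19.3
```

View pics/d2.png

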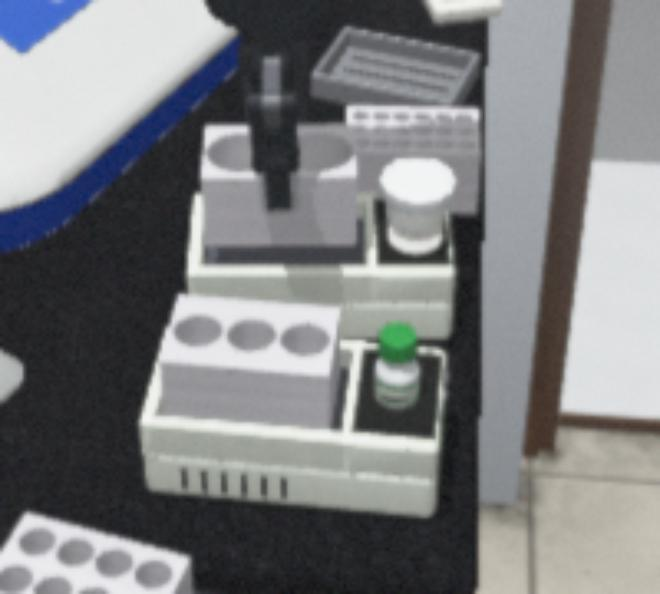

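```bash
python3 -m inch '[[[4.5,0.04,0.04,0.8,0],[4.5,0.04,0.04,1.6,0],[4.5,0.04,0.04,2.2,0],[4.5,0.04,0.04,2.4,0],[4.5,0.04,0.04,2.4,0]]]';  python3 g.py 516.7 122.7 85 95.6
```

```text
clock: 19.98
eef_pos: [0.5166, 0.1227, 0.0863]
tool_rot: [0.672, 0.74, -0.016, -0.005]
ft_force: [0.6, 0.5, -4.6]
grip_width: 0.0527
toolz [-0.0281 -0.0165 -0.9995]
cur [516.6 122.7  86.3] az 95.6 rel cm [0.   0.02 0.13] roll -0.0 q [0.24 0.14] F [ 0.6  0.5 -4.6] w 52.7 t 19.975
```

```bash
python3 -m inch '[[[4.5,0,0,0.15,0],[4.5,0,0,0.15,0],[7,0,0,0.15,0],[7,0,0,0.15,0],[7,0,0,0.15,0]]]';python3 -m inch '[[[7.5,0,0,-2,0],[8,0,0,-5,0],[8.5,0,0,-10,0],[8.5,0,0,-10,0],[8.5,0,0,-10,0]]]'; python3 g.py 300 200 185 90
```

```text
clock: 20.6
eef_pos: [0.5171, 0.1228, 0.0855]
tool_rot: [0.672, 0.74, -0.015, -0.004]
ft_force: [-0.2, 0.1, -0.2]
grip_width: 0.0698
clock: 21.22
eef_pos: [0.5197, 0.1244, 0.1855]
tool_rot: [0.672, 0.74, -0.015, -0.004]
ft_force: [-0.3, 0.4, 0.2]
grip_width: 0.085
toolz [-0.0261 -0.016  -0.9995]
cur [519.7 124.4 185.5] az 95.6 rel cm [  9.65 -21.13   0.51] roll 5.6 q [0.24 0.14] F [-0.3  0.4  0.2] w 85.0 t 21.225
```

Now measure the micro block (and check the others).

Run:
```python
from m import *
p,d=snap('top',7); p2,d2=snap('side',7)
def fit(n,im,d,c,zl,zh,t,wx=.07,wy=.06):
    q=proj(n,[(c[0]+i*wx,c[1]+j*wy,c[2]) for i in(-1,1) for j in(-1,1)])
    lo=q.min(0).astype(int).clip(0); hi=q.max(0).astype(int)
    return rect(n,im,d,(lo[0],hi[0],lo[1],hi[1]),zl,zh,t,c[2],0)
print('micro',fit('top',p,d,(.442,-.012,.05),.038,.062,110))
print('micro s',fit('side',p2,d2,(.442,-.012,.05),.042,.062,110))
print('vialb',fit('top',p,d,(.517,.255,.095),.08,.11,110))
print('tube',fit('top',p,d,(.584,.394,.056),.046,.066,110))
cv2.imwrite('pics/d1.png',cv2.resize(p[180:320,300:490],None,fx=4,fy=4)[:,:,::-1])
```

```text
micro (array([443.2, -18.4]), array([34.5, 87.7]), np.float32(3.7))
micro s (array([440.8,  -3.5]), array([65.9, 88.8]), np.float32(5.1))
vialb (array([516.4, 255.1]), array([53.3, 91. ]), np.float32(-1.6))
tube (array([581.9, 393.5]), array([55.3, 90.9]), np.float32(-13.1))
```

View pics/d1.png

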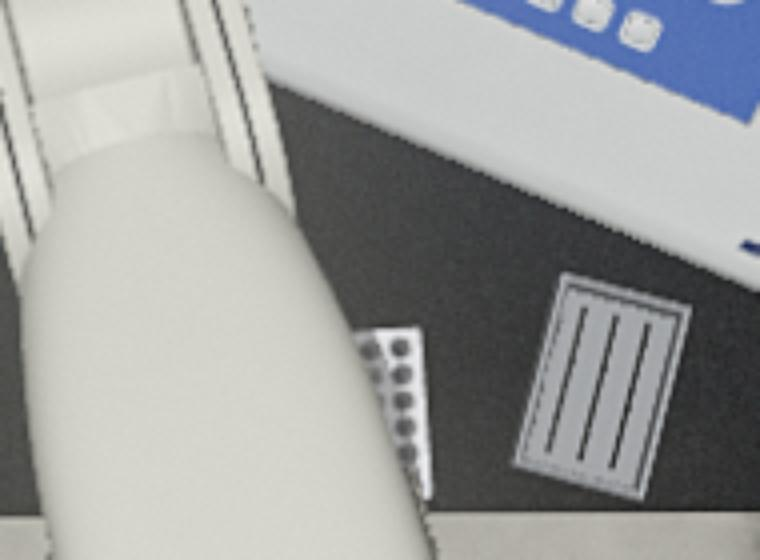

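```bash
python3 -m inch '[[[8.5,4,-3,0,0],[8.5,8,-6,0,0],[8.5,12,-9,0,0],[8.5,12,-9,0,0],[8.5,12,-9,0,0]]]'
python3 - <<'E'
from m import *
p,d=snap('top',8); p2,d2=snap('side',8)
def fit(n,im,d,c,zl,zh,t,wx=.07,wy=.06):
    q=proj(n,[(c[0]+i*wx,c[1]+j*wy,c[2]) for i in(-1,1) for j in(-1,1)])
    lo=q.min(0).astype(int).clip(0); hi=q.max(0).astype(int)
    return rect(n,im,d,(lo[0],hi[0],lo[1],hi[1]),zl,zh,t,c[2],0)
for t in(110,150,180): print('micro',fit('top',p,d,(.442,-.012,.05),.038,.062,t))
print('potb',fit('top',p,d,(.517,.123,.095),.08,.11,110))
cv2.imwrite('pics/d1.png',cv2.resize(p[180:320,300:490],None,fx=4,fy=4)[:,:,::-1])
E
python3 g.py 440 -12 180 95
```

```text
clock: 21.95
eef_pos: [0.4174, 0.2346, 0.1845]
tool_rot: [0.672, 0.741, -0.017, -0.005]
ft_force: [-0.2, -0.3, -0.0]
grip_width: 0.0849
micro (array([441.2,  -8.1]), array([55.2, 90.4]), np.float32(3.1))
micro (array([441.5,  -8.3]), array([54.5, 89.9]), np.float32(3.2))
micro (array([441.5,  -8.6]), array([53.9, 89.7]), np.float32(3.2))
potb (array([515.3, 123.7]), array([53.9, 91. ]), np.float32(5.6))
toolz [-0.0297 -0.0175 -0.9994]
cur [418.1 234.1 184.8] az 95.5 rel cm [-24.7   -0.15   0.84] roll 0.5 q [0.51 0.42] F [-0.6 -0.5 -0.5] w 84.8 t 22.05
```

View pics/d1.png

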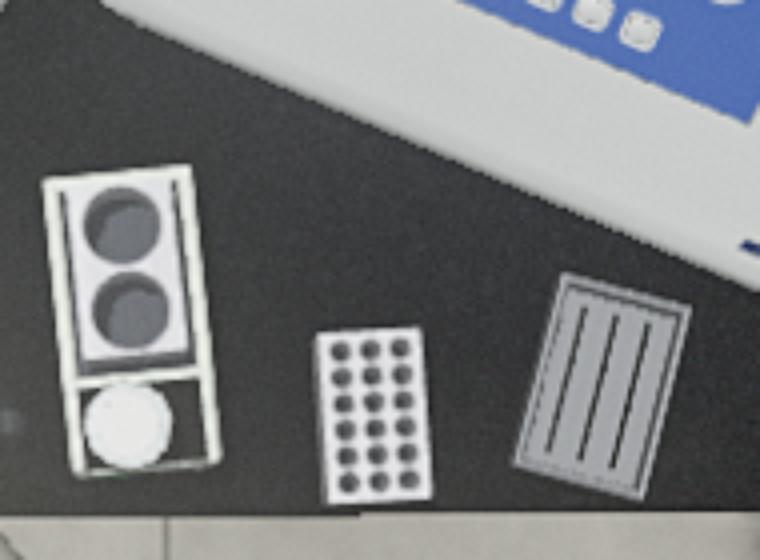

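```bash
python3 g.py 441.5 -8.7 180 93.2; python3 -m inch '[[[8.5,-5,0,0.2,1],[8.5,-10,0,0.4,2],[8.5,-15,0,0.6,2.3],[8.5,-20,-0.2,0.8,2.3],[8.5,-24.38,-0.32,0.8,2.3]]]'; python3 g.py 441.5 -8.7 120 93.2
```

```text
toolz [-0.0297 -0.0175 -0.9994]
cur [418.1 234.1 184.8] az 95.5 rel cm [-24.38   0.03   0.83] roll 2.3 q [0.51 0.42] F [-0.6 -0.5 -0.5] w 84.8 t 22.05
clock: 22.68
eef_pos: [0.438, -0.012, 0.1802]
tool_rot: [0.688, 0.725, -0.017, -0.005]
ft_force: [-0.4, -0.4, -0.4]
grip_width: 0.0847
toolz [-0.0299 -0.0176 -0.9994]
cur [438.  -12.  180.2] az 93.0 rel cm [0.41 0.55 6.  ] roll -0.2 q [-0.02 -0.07] F [-0.4 -0.4 -0.4] w 84.7 t 22.675
```

```bash
python3 -m inch '[[[8.5,0.41,0.5,2,-0.2],[8.5,0.41,0.6,5,-0.2],[8.5,0.41,0.6,8,-0.2],[8.5,0.41,0.65,10.5,-0.2],[8.5,0.41,0.65,10.5,-0.2]]]'; python3 g.py 441.5 -8.7 38 93.2
```

```text
clock: 23.3
eef_pos: [0.4395, -0.0106, 0.0733]
tool_rot: [0.688, 0.726, -0.018, -0.007]
ft_force: [-0.7, 0.9, 0.0]
grip_width: 0.0852
toolz [-0.0348 -0.0176 -0.9992]
cur [439.5 -10.6  73.3] az 93.1 rel cm [0.23 0.34 3.51] roll -0.1 q [-0.01 -0.07] F [-0.7  0.9  0. ] w 85.2 t 23.3
```

```bash
python3 -m inch '[[[8.5,0.23,0.3,1,-0.1],[8.5,0.23,0.34,2,-0.1],[8.5,0.23,0.34,3,-0.1],[8.5,0.23,0.34,3.45,-0.1],[8.5,0.23,0.34,3.45,-0.1]]]'; python3 g.py 441.5 -8.7 38 93.2
```

```text
clock: 23.92
eef_pos: [0.4412, -0.0087, 0.0383]
tool_rot: [0.687, 0.726, -0.019, -0.007]
ft_force: [-0.1, -0.6, -0.1]
grip_width: 0.0848
toolz [-0.0357 -0.0176 -0.9992]
cur [441.2  -8.7  38.3] az 93.2 rel cm [-0.    0.03  0.03] roll -0.0 q [-0.01 -0.06] F [-0.1 -0.6 -0.1] w 84.8 t 23.925
```

```bash
python3 -m inch '[[[6,0,0,0,0],[4.5,0,0,0,0],[4.5,0,0,0,0],[4.5,0,0,0,0],[4.5,0,0,0,0]]]'; python3 g.py 459.5 -136 38 73.9
```

```text
clock: 24.55
eef_pos: [0.4417, -0.0088, 0.0389]
tool_rot: [0.687, 0.726, -0.018, -0.006]
ft_force: [-0.4, -0.7, 6.1]
grip_width: 0.0529
toolz [-0.0343 -0.018  -0.9992]
cur [441.7  -8.8  38.9] az 93.2 rel cm [-12.79   1.08   0.26] roll 19.3 q [-0.01 -0.06] F [-0.4 -0.7  6.1] w 52.9 t 24.55
```

```bash
python3 -m inch '[[[4.5,0,0,-2,0],[4.5,0,0,-5,0],[4.5,0,0,-8,0],[4.5,0,0,-8,0],[4.5,0,0,-8,0]]]'; python3 g.py 459.5 -136 110 73.9
```

```text
clock: 25.18
eef_pos: [0.4433, -0.0073, 0.1174]
tool_rot: [0.687, 0.726, -0.019, -0.007]
ft_force: [0.3, 0.4, -3.4]
grip_width: 0.0527
toolz [-0.0368 -0.0178 -0.9992]
cur [443.3  -7.3 117.4] az 93.2 rel cm [-12.92   0.94   0.91] roll 19.3 q [-0.   -0.06] F [ 0.3  0.4 -3.4] w 52.7 t 25.175
```

```bash
python3 -m inch '[[[4.5,-4,0.3,0.3,7],[4.5,-8,0.6,0.6,14],[4.5,-12.92,0.94,0.9,19.3],[4.5,-12.92,0.94,0.9,19.3],[4.5,-12.92,0.94,0.9,19.3]]]'; python3 g.py 459.5 -136 55 73.9
```

```text
clock: 25.8
eef_pos: [0.458, -0.1356, 0.1084]
tool_rot: [0.799, 0.601, -0.021, -0.006]
ft_force: [0.0, -0.3, -3.3]
grip_width: 0.0528
toolz [-0.0405 -0.0161 -0.999 ]
cur [ 458.  -135.6  108.4] az 73.9 rel cm [0.14 0.34 5.33] roll -0.0 q [-0.27  0.01] F [ 0.  -0.3 -3.3] w 52.8 t 25.8
```

```bash
python3 -m inch '[[[4.5,0.1,0.3,1.5,0],[4.5,0.14,0.34,3,0],[4.5,0.14,0.34,4.3,0],[4.5,0.14,0.34,5.3,0],[4.5,0.14,0.34,5.3,0]]]'; python3 g.py 459.5 -136 46.5 73.9
python3 - <<'E'
from h import *
p2,d=snap('side',9)
a=cv2.resize(p2[150:290,290:450],None,fx=4,fy=4)[:600,:,::-1]; cv2.imwrite('pics/d2.png',a)
E
```

```text
clock: 26.42
eef_pos: [0.4586, -0.1357, 0.0542]
tool_rot: [0.799, 0.601, -0.022, -0.007]
ft_force: [0.0, -0.8, -3.1]
grip_width: 0.0526
toolz [-0.0428 -0.0155 -0.999 ]
cur [ 458.6 -135.7   54.2] az 73.9 rel cm [0.01 0.12 0.77] roll -0.0 q [-0.27  0.01] F [ 0.  -0.8 -3.1] w 52.6 t 26.425
```

View pics/d2.png

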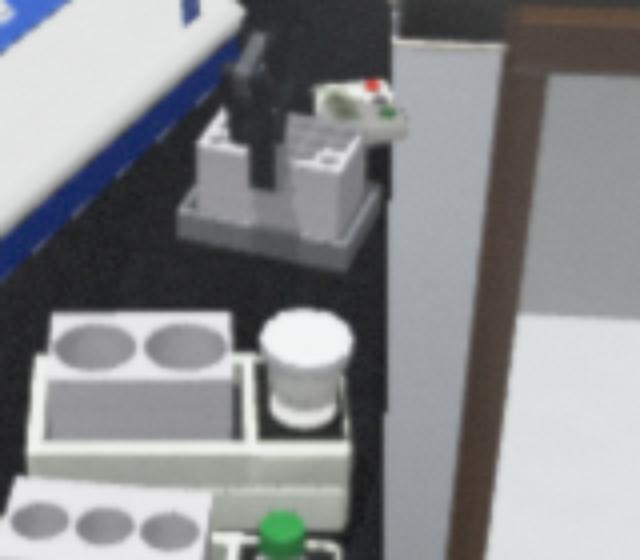

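```bash
python3 -m inch '[[[4.5,0.01,0.12,0.4,0],[4.5,0.01,0.12,0.75,0],[4.5,0.01,0.12,0.75,0],[4.5,0.01,0.12,0.75,0],[4.5,0.01,0.12,0.75,0]]]'; python3 g.py 459.5 -136 45.5 73.9
```

```text
clock: 27.1
eef_pos: [0.4602, -0.1363, 0.0475]
tool_rot: [0.799, 0.601, -0.021, -0.006]
ft_force: [-0.8, 0.4, -3.7]
grip_width: 0.0532
toolz [-0.0411 -0.016  -0.999 ]
cur [ 460.2 -136.3   47.5] az 73.9 rel cm [ 0.02 -0.07  0.2 ] roll -0.0 q [-0.27  0.01] F [-0.8  0.4 -3.7] w 53.2 t 27.1
```

```bash
python3 -m inch '[[[4.5,0,0,0.1,0],[4.5,0,0,0.1,0],[7,0,0,0.1,0],[7,0,0,0.1,0],[7,0,0,0.1,0]]]';python3 -m inch '[[[7.5,0,0.1,-2,0],[8,0,0.2,-5,0],[8.5,0,0.3,-10,0],[8.5,0,0.4,-13,0],[8.5,0,0.4,-13,0]]]'; python3 g.py 330 30 200 73.9
```

```text
clock: 27.72
eef_pos: [0.4606, -0.1365, 0.0469]
tool_rot: [0.799, 0.601, -0.021, -0.006]
ft_force: [-0.8, 0.5, 0.8]
grip_width: 0.07
clock: 28.35
eef_pos: [0.4718, -0.136, 0.1796]
tool_rot: [0.799, 0.601, -0.019, -0.003]
ft_force: [-0.7, 0.7, -0.9]
grip_width: 0.0854
toolz [-0.0336 -0.0181 -0.9993]
cur [ 471.8 -136.   179.6] az 73.9 rel cm [ 11.95 -18.29  -1.87] roll -0.0 q [-0.27  0.02] F [-0.7  0.7 -0.9] w 85.4 t 28.35
```

Move clear for a final check.

```bash
python3 -m inch '[[[8.5,3,-4.5,-0.5,0],[8.5,6,-9,-1,0],[8.5,9,-13.5,-1.5,0],[8.5,12,-18,-1.8,0],[8.5,12,-18,-1.8,0]]]'
python3 - <<'E'
from m import *
p,d=snap('top',10); p2,d2=snap('side',10)
def fit(n,im,d,c,zl,zh,t,wx=.07,wy=.06):
    q=proj(n,[(c[0]+i*wx,c[1]+j*wy,c[2]) for i in(-1,1) for j in(-1,1)])
    lo=q.min(0).astype(int).clip(0); hi=q.max(0).astype(int)
    X=cloud(n,d)[lo[1]:hi[1],lo[0]:hi[0]].reshape(-1,3); g=im[lo[1]:hi[1],lo[0]:hi[0]].max(2).ravel()
    a=X[(X[:,2]>zl)&(X[:,2]<zh)&(g>150)]; s=np.linalg.lstsq(np.c_[a[:,:2]-a[:,:2].mean(0),np.ones(len(a))],a[:,2],rcond=None)[0]
    return rect(n,im,d,(lo[0],hi[0],lo[1],hi[1]),zl,zh,t,c[2],0),np.median(a[:,2]).round(4),s[:2].round(3)
for k,c in dict(micro=(.4593,-.1356,.056),potb=(.5167,.1227,.095),vialb=(.5172,.2552,.095),tube=(.5841,.394,.056)).items():
    print(k,c,fit('top',p,d,c,c[2]-.013,c[2]+.013,110))
    print(k,c,fit('side',p2,d2,c,c[2]-.013,c[2]+.013,110)[1:])
X=cloud('top',d);X0=cloud('top',np.load('pics/top0.npy'))
for u,v in((266,285),(332,286)):print(X0[v,u].round(3),X[v,u].round(3))
cv2.imwrite('pics/d1.png',cv2.resize(p[170:320,170:490],None,fx=2.5,fy=2.5)[:,:,::-1])
cv2.imwrite('pics/d2.png',cv2.resize(p2[170:410,220:440],None,fx=2.5,fy=2.5)[:,:,::-1])
E
```

```text
clock: 28.98
eef_pos: [0.3298, 0.0314, 0.1983]
tool_rot: [0.798, 0.603, -0.02, -0.004]
ft_force: [-0.1, -0.3, 1.4]
grip_width: 0.0849
micro (0.4593, -0.1356, 0.056) ((array([ 460.7, -135.6]), array([57.1, 89.4]), np.float32(-16.2)), np.float64(0.0566), array([-0.001,  0.006]))
micro (0.4593, -0.1356, 0.056) (np.float64(0.0546), array([-0.018, -0.074]))
potb (0.5167, 0.1227, 0.095) ((array([515.5, 123.7]), array([53.9, 90.6]), np.float32(5.6)), np.float64(0.0957), array([-0.03 ,  0.005]))
potb (0.5167, 0.1227, 0.095) (np.float64(0.0939), array([-0.052, -0.041]))
vialb (0.5172, 0.2552, 0.095) ((array([516.7, 255.1]), array([53.2, 90.2]), np.float32(-1.6)), np.float64(0.0956), array([-0.003,  0.01 ]))
vialb (0.5172, 0.2552, 0.095) (np.float64(0.0942), array([-0.006, -0.067]))
tube (0.5841, 0.394, 0.056) ((array([581.7, 392.6]), array([57.2, 90.9]), np.float32(-13.1)), np.float64(0.0566), array([-0.004, -0.005]))
tube (0.5841, 0.394, 0.056) (np.float64(0.0544), array([-0.007, -0.027]))
[0.437 0.256 0.106] [0.437 0.257 0.103]
[0.434 0.121 0.106] [0.434 0.121 0.106]
```

View pics/d1.png

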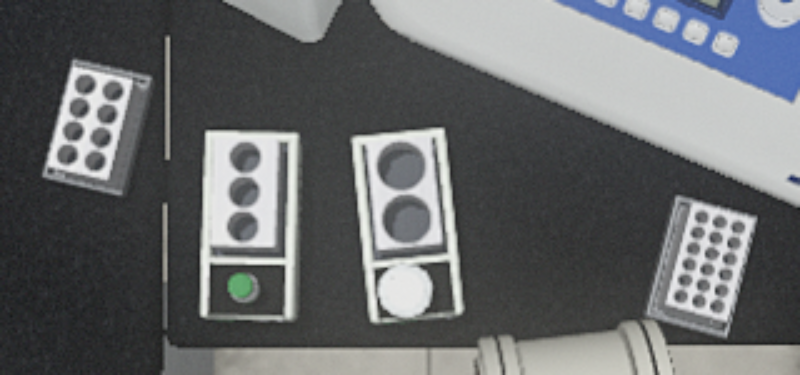

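View pics/d2.png

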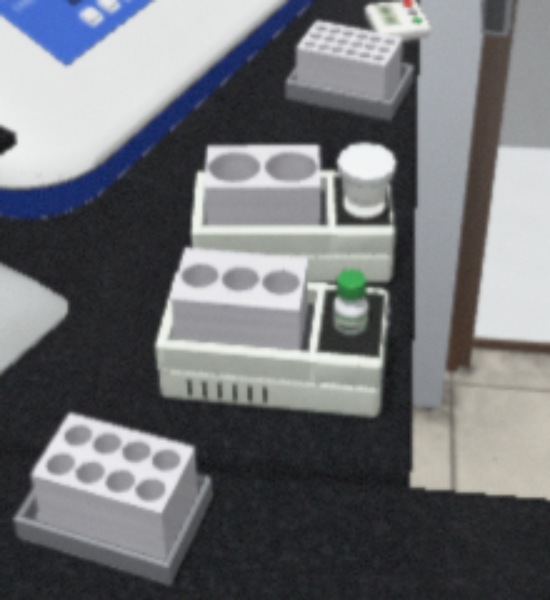

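Run:
```python
from m import *
d=np.load('pics/top10.npy');X=cloud('top',d);im=cv2.imread('pics/top10.png').max(2)
for k,(x,y,z,a) in dict(micro=(.4605,-.136,.056,-16),potb=(.5155,.1235,.095,5.6),vialb=(.5167,.255,.095,-1.5),tube=(.583,.393,.056,-13)).items():
    c,s=np.cos(np.radians(a)),np.sin(np.radians(a)); D=X-[x,y,z]
    U=c*D[...,0]+s*D[...,1];V=-s*D[...,0]+c*D[...,1]
    m=(abs(U)<.041)&(abs(V)<.023)&(abs(D[...,2])<.012)&(im>170)
    A=np.c_[U[m],V[m],np.ones(m.sum())];r=D[...,2][m]
    for _ in range(6):
        q=np.linalg.lstsq(A,r,rcond=None)[0]; e=abs(r-A@q); kk=e<max(.003,1.5*np.median(e)); A,r=A[kk],r[kk]
    print(k,len(r),q.round(4))
```

```text
micro 292 [-0.0153  0.0051  0.0006]
potb 204 [0.     0.0026 0.0007]
vialb 371 [-0.0103 -0.0031  0.0008]
tube 241 [0.0068 0.0071 0.001 ]
```

All four blocks are level and at the right height, so I'm handing the job in.

```bash
python3 -c "
from workcell import ticket,get_obs
print(ticket.job_done(), get_obs()['clock'])"
```

```text
the job is handed in; nothing more can be done
the job is handed in; nothing more can be done
```

I took both piles apart, seated all four blocks and handed the job in at about 29 s; no verdict is reported. The three-bore vial block is in the heater with the green-capped vial and the two-bore pot block is in the heater with the pot. The tube block went in the left tray and the micro block in the right one.

**Position:** in the last top picture every block is within about 3 mm of its seat centre (9 mm allowed).

**Height and level:** in the top picture the tops are within 1 mm of the height expected with the block on the seat floor. Fitted slopes are at most about 0.016 rad (0.06 allowed).

**Vessels:** both stand upright where they were, within about 1 mm sideways. The gripper is open and clear of everything.

**Disagreements:**
- A first, rough slope fit gave 0.03 rad for the pot block from the top, and up to 0.074 rad for the blocks from the side camera. I put this down to block side-face and bore pixels getting into the fit. Fitting only the top faces in the top picture brought the pot block to under 0.003 rad; I did not redo the side-camera fit.
- Side-camera heights read about 2 mm lower than the top camera's, which is within the calibration error.
- The depth reading on the vial's cap was 3 mm lower at the end than at the start. It is a single pixel, and the pictures show no change.
- The tool tilted slowly up to about 0.045 rad over the run, because each move starts from the measured pose. The blocks still settled level on release.

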